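# Pass the microscope optics on to their next stations

### The job

Move the three microscope parts on, each to its next station: the objective lens standing on the round turntable goes to the square storage block, the eyepiece in the steel cleaning tray goes to the turntable, and the filter cube on the storage block goes into the cleaning tray. A station holds only one part at a time, so park one of them on the empty rubber pad on the way and bring it home later. Set every part down gently and upright, within about a centimetre of the middle of its place, never dropping it or knocking it over, and leave the glass dish and the dropper bottle where they stand.

Things in the scene. Friction and masses are not known exactly. Their poses are not given: they have to be found in the camera images.
- objective_center (a point): Objective lens, loose, standing upright: a slender steel barrel 31 mm in diameter and 40 mm high, with a brass cone tapering on top of it to 17 mm; 62 mm high in all, about 0.18 kg. The point is on its axis, half-way up (31 mm above its underside); z is up along the axis. At the start it stands near the middle of the turntable. The straight barrel ends 9 mm above the point.
- eyepiece_center (a point): Eyepiece, loose, standing upright: a stout black cylinder 41 mm in diameter up to 36 mm, then a rubber eyecup 47 mm in diameter and 12 mm high with a broad lens on top; 48 mm high in all, about 0.15 kg. The point is on its axis, half-way up (24 mm above its underside); z is up. At the start it stands near the middle of the cleaning tray.
- cube_center (a point): Filter cube, loose: a dark metal block 42 x 42 mm in plan and 46 mm high with a round amber window in its top, about 0.17 kg. The point is at its centre (23 mm above its underside); x and y are square to its sides, z up. At the start it stands near the middle of the storage block, turned at any angle.
- turntable_seat (a point): Inspection turntable, fixed: a round grey and metal disc 110 mm in diameter, flat on top, with a small black knob on its side. The point is the centre of its upper face, 28 mm above the work surface.
- tray_seat (a point): Cleaning tray, fixed: a shallow rectangular steel tray 125 x 100 mm, with a sheet of paper on its floor. The point is the centre of its inner floor, 5 mm above the work surface; its lip is 4 mm wide and rises 3 mm above that floor. x runs along its longer side.
- block_seat (a point): Storage block, fixed: a square mid-grey block 100 x 100 mm with a darker square inlay flush in its top. The point is the centre of its flat upper face, 22 mm above the work surface; x and y are square to its sides.
- pad_seat (a point): Parking pad, fixed, empty at the start: a dark ribbed square rubber pad 90 x 90 mm lying on the work surface. The point is the centre of its flat upper face, 6 mm above the work surface.
- dish_center (a point): Bystander, loose: a round closed pale glass dish 72 mm in diameter and 15 mm high. The point is at its centre. To be left alone.
- dropper_center (a point): Bystander, loose: a small amber glass dropper bottle with a narrow black cap, 32 mm in diameter and 66 mm high. The point is on its axis 25 mm above its underside. To be left alone. Other unlisted things on the bench around the stations (a lens brush, a blower bulb, a small jar, a tissue box) are at most 75 mm high; the taller equipment stands beyond x = 0.75 m or more than 0.5 m to the sides and is at most 0.21 m high.

How it is judged:
By the outcome, as a careful person would: the job done as asked, in the order asked, and still so for the second after the job is handed in, with the robot touching nothing.
It also fails if it takes over 114 s, if anything falls off the work surface, if the arm or the gripper's body presses on something with over 40 N, if the wrist force passes 120 N, or if a joint passes its speed limit or range.

### The arm

A 6-joint arm with a two-finger parallel gripper is mounted at the origin on the work surface. World frame = base frame: x ahead of the robot, y to its left, z up, the work surface at z = 0. Lengths are in m, angles in rad, forces in N, time in s.
With the tool pointing down it reaches from about 0.35 to 0.725 m from the base axis. Payload 6 kg.
Tool frame: the origin (TCP) lies at the very end of the fingers, on their centre line; the grasp point (between the pads) lies 19 mm behind it (grip_depth is the distance from the TCP to the grasp point, in m); z points along the fingers, y is the line along which they close (so a half turn about z gives the same grasp; the last joint's range is limited). The gripper opens to 85 mm and grips with 20 to 120 N. Pads are 22 mm wide; open, the fingers measure 114 mm over their backs; the gripper's body (76 mm by 85 mm) begins 54 mm behind the grasp point. The pads swing forward as they close: fully open they stand 13 mm farther back than shut.
Start: joints at [-1.009, 0.04, 0.085, 0, -1.615, -0.334], TCP at [0.136, -0.584, 0.231] pointing down, gripper open.
Joint ranges: [-2.56, 2.56], [-1.29, 2.01], [-1.08, 1.49], [-3.29, 1.98], [-2.81, -0.18], [-2.99, 2.99]. Speed limits (rad/s): [2.57, 2.57, 3.01, 3.14, 3.14, 3.14].

### API

Orientations are given as a rotation vector (axis times angle).
In Python, from plant import * gives the robot as it stands.
- The arm moves only by the tool move_arm, never from a script. Its argument "steps" is a list of rows, each an object with "linear": the shift along the tool's x, y, z in cm, a list of three; "roll": the turn about the tool's z in rad; "fingers": the finger opening in cm, from 0 to 8.54. In form: [{"linear": [tx, ty, tz], "roll": roll, "fingers": fingers}, ...]. A call has 1 to 5 rows; each row is the pose to reach, as a shift and turn from the pose commanded when the call began, along the tool's axes at that moment; what a row does not reach only later rows make up. A row lasts 1/10 s, in which the tool goes at most 50 mm and 8.59 degrees, less where a joint would pass 70% of its speed; a pose out of reach is approached as far as the arm can. A call with a gripper value outside its range is refused whole. The fingers move at their own pace and stop on an object; "force" is the grip in N (left out, the last holds). Time passes only in rows, so rows that repeat a pose let the fingers close. It gives the time, the measured TCP pose, the force, the opening and the grip force at its end, in the units of the state.
- sense(): the state, without advancing time (a new reading comes with each control period).
- read_camera(name): name is "side" or "top" or "wrist"; returns a dict with "pixels" (384x512x3 uint8, red, green, blue), "range_z" (384x512 float32, m along the optical axis (not along the pixel's ray), 0 where there is no reading), "mtx" (3x3 intrinsics, pixels), "rvec" (rotation vector, rad) and "tvec" (3), from world to camera coordinates, as OpenCV has them. Camera axes: x right, y down, z forward; pixel columns grow to the right and rows downward; lengths in m; the calibration is good to about 2 mm. A picture is of the moment at which its call begins.
- finish_job(): hands the job in; it is judged then, once.
Trained networks look in the newest picture that a camera, given by its name, has taken for a name from the list of things; names that differ only in an ending like _2 or _b are one class to them, and where a whole thing is asked for, a point or a joint stands for the part that bears it (a point fixed in the world has none). Each returns a list of dicts, best first, with "conf" (0 to 1); they miss things now and then, are a little off and sometimes report something else, mostly with a low value. They report only what shows in the picture. A call takes as long as a camera call.
- regions_of(thing, camera): "region" (384x512 bool, what is visible of it) and "rect" ([left, top, width, height] in pixels, round what is visible of it).
The state is a dict: "time_s": time; "q": joint angles; "dq": joint speeds; "joint_efforts": joint torques, N m; "tool_pos": TCP position; "tool_rot": TCP orientation; "force": force on the tool from outside, world axes, zero at the start; "wrist_torque": the same for the moment, N m; "finger_gap": opening from 0.0 (shut) to 1.0 (fully open); "finger_force": force on a finger pad.
Only numpy, scipy, OpenCV 4.12 (cv2) and the standard library are available. Lean on these libraries where they do the work, as an engineer would, in place of code of your own. Each camera call takes 0.05 s, during which the arm holds its last target. There are 200 camera calls.

## Working session

There is one attempt and no reset: what is moved stays moved. The work goes in short steps, Python scripts to look and compute and a tool call to move; the robot and the scene stay as the last step left them, time stands still between calls to the robot, and variables do not carry over. Pictures are saved under pics/ and viewed, at most 14 in all, crops included, and the job is handed in when it is done.

Besides the shell and the picture viewer there is one more tool, called after "Call:" by a JSON object that holds its "method" and its "body". move_arm: Moves the arm, as the interface text tells. Its arguments: {"type":"object","properties":{"steps":{"type":"array","items":{"type":"object","properties":{"linear":{"type":"array","items":{"type":"number"}},"roll":{"type":"number"},"fingers":{"type":"number"}}}},"force":{"type":"number"}},"required":["steps"]}

```bash
mkdir -p pics; ls
cat > h.py <<'E'
from plant import *
import numpy as np, cv2
def cam(n,save=None):
    c=read_camera(n)
    if save: cv2.imwrite('pics/'+save,cv2.cvtColor(c['pixels'],cv2.COLOR_RGB2BGR))
    return c
def world(c):
    R=cv2.Rodrigues(np.array(c['rvec'],float))[0];t=np.array(c['tvec'],float).ravel()
    z=c['range_z'];K=c['mtx'];v,u=np.mgrid[:z.shape[0],:z.shape[1]]
    p=np.stack([(u-K[0,2])/K[0,0]*z,(v-K[1,2])/K[1,1]*z,z],-1)
    return (p-t)@R
E
cat > a.py <<'E'
from h import *
s=sense();print(s['time_s'],s['tool_pos'],s['tool_rot'],s['force'])
for n in ['top','side']:
    c=cam(n,n+'0.png');W=world(c);z=c['range_z']
    print(n)
    for t in ['objective_center','eyepiece_center','cube_center','turntable_seat','tray_seat','block_seat','pad_seat','dish_center','dropper_center']:
        for r in regions_of(t,n)[:2]:
            m=r['region']&(z>0);P=W[m]
            if len(P)==0: continue
            top=np.percentile(P[:,2],95);Q=P[abs(P[:,2]-top)<.004]
            (cx,cy),wh,a=cv2.minAreaRect((Q[:,:2]*1000).astype(np.float32))
            print(t,round(r['conf'],2),r['rect'],'ztop %.3f'%top,'rect c',np.round([cx,cy],1),np.round(wh,1),round(a,1),'mean',np.round(Q.mean(0),4))
E
python3 a.py
```

```text
pics
0.0 [ 0.13551286 -0.58415616  0.23029414] [ 3.57058688e-01 -3.12090144e+00 -2.72346295e-03] [ 0.1913371  -0.29717637  0.96113165]
top
objective_center 0.67 [172.5, 146.3, 16.9, 19.3] ztop 0.091 rect c [609.7 202.4] [15.5 15.9] 25.1 mean [0.6096 0.2026 0.0898]
eyepiece_center 0.74 [252.7, 194.1, 16.2, 10.0] ztop 0.067 rect c [505.9   3.9] [16.9 17.3] 88.6 mean [0.5053 0.0034 0.0653]
eyepiece_center 0.56 [341.4, 225.1, 20.1, 15.5] ztop 0.055 rect c [ 408.8 -214.6] [41.3 41.2] 88.8 mean [ 0.4079 -0.2146  0.0533]
cube_center 0.73 [166.0, 231.7, 24.6, 22.7] ztop 0.070 rect c [403.8 206.7] [41.3 41.4] 55.2 mean [0.4034 0.2063 0.0684]
cube_center 0.45 [309.1, 123.8, 44.0, 43.2] ztop 0.008 rect c [ 639.7 -179.7] [88.5 90. ] 70.7 mean [ 0.6384 -0.179   0.0062]
turntable_seat 0.72 [164.5, 141.1, 45.2, 43.9] ztop 0.031 rect c [607.2 198.2] [96.4 98.2] 44.3 mean [0.607  0.1964 0.0287]
tray_seat 0.6 [326.5, 204.1, 47.5, 56.1] ztop 0.009 rect c [ 412.2 -217.4] [124.8 101.2] 14.5 mean [ 0.4136 -0.2144  0.0065]
block_seat 0.6 [159.7, 217.1, 45.6, 45.6] ztop 0.025 rect c [404.1 206.2] [98.5 97.2
[... 706 characters left out ...]
, 44.6] ztop 0.070 rect c [405.  207.3] [42.6 42.4] 54.8 mean [0.4055 0.2093 0.0688]
turntable_seat 0.56 [150.7, 256.0, 65.4, 57.3] ztop 0.030 rect c [607.5 200.5] [98.7 96.1] 23.5 mean [0.6054 0.2073 0.0288]
tray_seat 0.96 [265.9, 158.7, 55.8, 23.3] ztop 0.009 rect c [ 412.4 -216.8] [126.1 106.1] 13.5 mean [ 0.4144 -0.208   0.0068]
block_seat 0.94 [269.6, 263.8, 69.4, 64.5] ztop 0.024 rect c [405.1 207.9] [99.2 99. ] 77.0 mean [0.4052 0.222  0.0226]
pad_seat 0.91 [181.0, 156.0, 48.3, 30.0] ztop 0.008 rect c [ 641.2 -179.6] [92.6 91.4] 72.0 mean [ 0.6404 -0.1768  0.0066]
dropper_center 0.66 [247.2, 193.8, 16.0, 33.8] ztop 0.067 rect c [506.2   4.6] [16.5 20.1] 5.5 mean [0.5062 0.0051 0.0662]
```

View pics/top0.png

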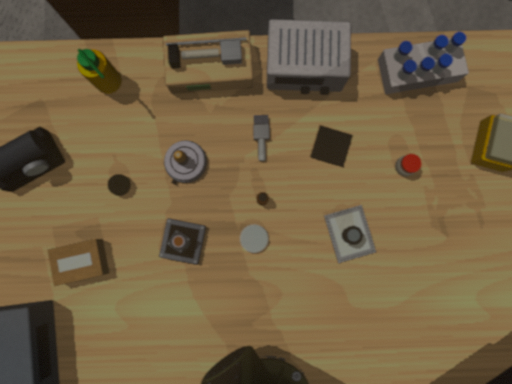

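View pics/side0.png

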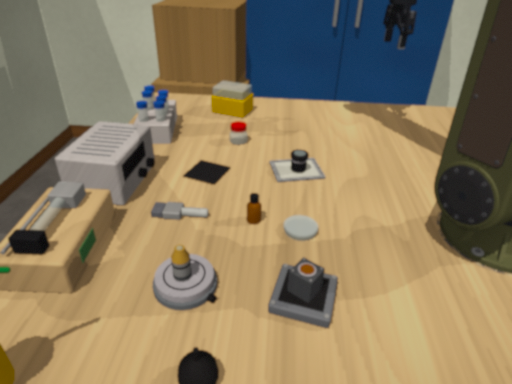

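Top picture: objective on the turntable at (183,160), cube on the block (180,240), eyepiece in the tray (352,235), pad empty (331,145). The side picture agrees, and both cameras' positions match within 2 mm. I'll park the eyepiece on the pad first.

Call:
{"method": "move_arm", "body": {"steps": [{"linear": [-3.5,3.0,0]},{"linear": [-7.0,6.0,0]},{"linear": [-10.5,9.0,0]},{"linear": [-14,12,0]},{"linear": [-17.5,15,0]}], "force": 30}}

```text
invalid input at $.steps[0]: expected keys linear, roll, fingers
```

Call:
{"method": "move_arm", "body": {"steps": [{"linear": [-3.5,3.0,2]},{"linear": [-7.0,6.0,4]},{"linear": [-10.5,9.0,6]},{"linear": [-14,12,7]},{"linear": [-17.4,14.8,8]}]}}

```text
invalid input at $.steps[0]: expected keys linear, roll, fingers
```

```bash
cat >> h.py <<'E'
from scipy.spatial.transform import Rotation as Ro
def to(x,y,z):
    s=sense();R=Ro.from_rotvec(s['tool_rot']).as_matrix()
    print('t',s['time_s'],'pos',np.round(s['tool_pos'],4),'yaxis deg',round(np.degrees(np.arctan2(R[1,1],R[0,1])),1),'F',np.round(s['force'],1),'gap',round(s['finger_gap'],3),'delta cm',np.round(R.T@(np.array([x,y,z])-s['tool_pos'])*100,2))
E
cat > b.py <<'E'
from h import *
import sys
to(*map(float,sys.argv[1:4]))
if len(sys.argv)>5:
    c=cam('wrist',sys.argv[5]);W=world(c);z=c['range_z']
    for t in sys.argv[4].split(','):
      for r in regions_of(t,'wrist')[:2]:
        P=W[r['region']&(z>0)]
        if len(P)==0: continue
        top=np.percentile(P[:,2],90);Q=P[abs(P[:,2]-top)<.004]
        (cx,cy),wh,a=cv2.minAreaRect((Q[:,:2]*1000).astype(np.float32))
        print(t,round(r['conf'],2),r['rect'],'ztop %.3f'%top,np.round([cx,cy],1),np.round(wh,1),round(a,1))
E
python3 b.py .4085 -.2145 .024 eyepiece_center,tray_seat w1.png
```

```text
t 1.0 pos [ 0.1355 -0.5845  0.2313] yaxis deg 103.1 F [-0.7  0.5  0.1] gap 0.999 delta cm [-34.95  29.88  20.73]
tray_seat 0.93 [383.6, 353.5, 31.2, 29.8] ztop 0.007 [ 448.5 -230.8] [62.5 58.9] 16.6
```

View pics/w1.png

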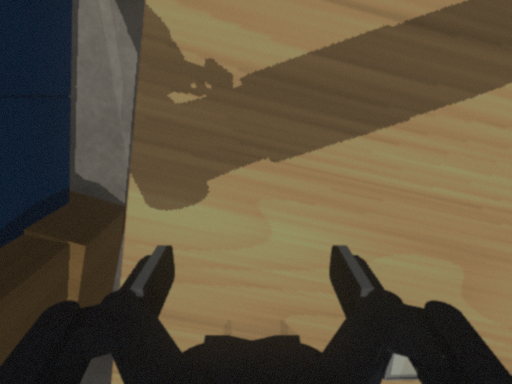

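The rows need all three keys. This wrist view still shows the start pose: fingers at (150,290) and (355,290), with only a tray corner at (400,365).

Call:
{"method": "move_arm", "body": {"steps": [{"linear": [-3.5,3.0,0],"roll": 0,"fingers": 8.5},{"linear": [-7.0,6.0,0],"roll": 0,"fingers": 8.5},{"linear": [-10.5,9.0,0],"roll": 0,"fingers": 8.5},{"linear": [-14,12,0],"roll": 0,"fingers": 8.5},{"linear": [-17.5,15,0],"roll": 0,"fingers": 8.5}], "force": 30}}

```text
time_s: 1.65
tool_pos: [0.2727, -0.3973, 0.2314]
tool_rot: [-0.356, 3.121, -0.001]
force: [0.9, -0.5, 0.0]
finger_gap: 0.997
finger_force: 0.0
```

Call:
{"method": "move_arm", "body": {"steps": [{"linear": [-3.5,3.0,2],"roll": 0,"fingers": 8.5},{"linear": [-7.0,6.0,4],"roll": 0,"fingers": 8.5},{"linear": [-10.5,9.0,6],"roll": 0,"fingers": 8.5},{"linear": [-14,12,7],"roll": 0,"fingers": 8.5},{"linear": [-17.4,14.8,8],"roll": 0,"fingers": 8.5}]}}

```text
time_s: 2.15
tool_pos: [0.4089, -0.2134, 0.151]
tool_rot: [-0.358, 3.12, -0.0]
force: [0.7, -1.3, 1.2]
finger_gap: 0.993
finger_force: 0.0
```

```bash
python3 b.py .4085 -.2145 .024 eyepiece_center,tray_seat w2.png
```

```text
t 2.15 pos [ 0.4089 -0.2134  0.151 ] yaxis deg 103.1 F [ 0.7 -1.3  1.2] gap 0.993 delta cm [ 0.07 -0.09 12.7 ]
eyepiece_center 0.75 [223.1, 157.7, 48.6, 54.6] ztop 0.054 [ 407.8 -217. ] [45.2 45.8] 13.8
tray_seat 0.73 [194.5, 121.2, 98.2, 114.5] ztop 0.008 [ 412.7 -218. ] [125.3 100.3] 14.5
```

View pics/w2.png

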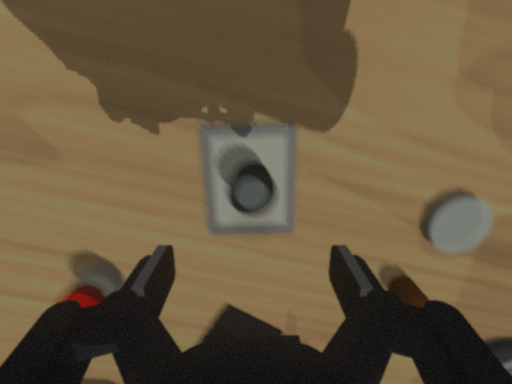

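The wrist view shows the eyepiece in the tray at (252,188), matching the estimate within about 2 mm. Descending and gripping the eyecup.

Call:
{"method": "move_arm", "body": {"steps": [{"linear": [0,-0.1,4],"roll": 0,"fingers": 8.5},{"linear": [0,-0.1,8],"roll": 0,"fingers": 8.5},{"linear": [0,-0.1,11],"roll": 0,"fingers": 8.5},{"linear": [0,-0.1,12.7],"roll": 0,"fingers": 8.5},{"linear": [0,-0.1,12.7],"roll": 0,"fingers": 7}]}}

```text
time_s: 2.8
tool_pos: [0.4063, -0.2169, 0.022]
tool_rot: [0.354, -3.117, -0.002]
force: [0.3, 0.1, 0.1]
finger_gap: 0.854
finger_force: 0.0
```

Call:
{"method": "move_arm", "body": {"steps": [{"linear": [0,0,0],"roll": 0,"fingers": 6},{"linear": [0,0,0],"roll": 0,"fingers": 5.2},{"linear": [0,0,0],"roll": 0,"fingers": 4},{"linear": [0,0,0],"roll": 0,"fingers": 3.5},{"linear": [0,0,0],"roll": 0,"fingers": 3.5}], "force": 30}}

```text
time_s: 3.3
tool_pos: [0.4094, -0.2168, 0.0262]
tool_rot: [-0.357, 3.119, -0.002]
force: [-1.5, 0.2, 5.9]
finger_gap: 0.538
finger_force: 30.4
```

Call:
{"method": "move_arm", "body": {"steps": [{"linear": [0,0,0],"roll": 0,"fingers": 3.5},{"linear": [0,0,0],"roll": 0,"fingers": 3.5},{"linear": [0,0,0],"roll": 0,"fingers": 3.5},{"linear": [0,0,0],"roll": 0,"fingers": 3.5},{"linear": [0,0,0],"roll": 0,"fingers": 3.5}]}}

```text
time_s: 3.8
tool_pos: [0.4094, -0.2168, 0.0262]
tool_rot: [-0.357, 3.119, -0.003]
force: [-1.0, -0.5, 6.5]
finger_gap: 0.534
finger_force: 30.4
```

```bash
python3 b.py .64 -.1796 .025
```

```text
t 3.8 pos [ 0.4094 -0.2168  0.0262] yaxis deg 103.1 F [-1.  -0.5  6.5] gap 0.534 delta cm [-23.3   -1.59   0.18]
```

Call:
{"method": "move_arm", "body": {"steps": [{"linear": [0,0,-0.5],"roll": 0,"fingers": 3.5},{"linear": [0,0,-2],"roll": 0,"fingers": 3.5},{"linear": [0,0,-5],"roll": 0,"fingers": 3.5},{"linear": [0,0,-8],"roll": 0,"fingers": 3.5},{"linear": [0,0,-9],"roll": 0,"fingers": 3.5}]}}

```text
time_s: 4.3
tool_pos: [0.4097, -0.2167, 0.1178]
tool_rot: [-0.357, 3.117, -0.003]
force: [-0.4, -0.6, -0.3]
finger_gap: 0.536
finger_force: 31.1
```

Call:
{"method": "move_arm", "body": {"steps": [{"linear": [-2.0,0,0],"roll": 0,"fingers": 3.5},{"linear": [-5,-0.3,0],"roll": 0,"fingers": 3.5},{"linear": [-9,-0.7,0],"roll": 0,"fingers": 3.5},{"linear": [-13,-1,0],"roll": 0,"fingers": 3.5},{"linear": [-16.5,-1.3,0],"roll": 0,"fingers": 3.5}]}}

```text
time_s: 4.8
tool_pos: [0.5733, -0.191, 0.1129]
tool_rot: [0.357, -3.12, -0.002]
force: [-0.0, -0.4, -1.1]
finger_gap: 0.536
finger_force: 31.1
```

Call:
{"method": "move_arm", "body": {"steps": [{"linear": [-3,-0.1,0],"roll": 0,"fingers": 3.5},{"linear": [-5.2,-0.3,0],"roll": 0,"fingers": 3.5},{"linear": [-6.4,-0.3,0],"roll": 0,"fingers": 3.5},{"linear": [-6.8,-0.3,0],"roll": 0,"fingers": 3.5},{"linear": [-6.8,-0.3,0],"roll": 0,"fingers": 3.5}]}}

```text
time_s: 5.3
tool_pos: [0.6387, -0.179, 0.113]
tool_rot: [0.357, -3.119, -0.001]
force: [-0.2, 0.2, -0.6]
finger_gap: 0.539
finger_force: 31.1
```

```bash
python3 b.py .64 -.1796 .027 eyepiece_center,pad_seat w3.png
```

```text
t 5.3 pos [ 0.6387 -0.179   0.113 ] yaxis deg 103.1 F [-0.2  0.2 -0.6] gap 0.539 delta cm [-0.13 -0.1   8.6 ]
eyepiece_center 0.72 [206.2, 200.4, 87.4, 107.7] ztop 0.141 [ 637.1 -178.8] [46.  45.9] 11.2
pad_seat 0.8 [187.1, 124.3, 126.4, 98.1] ztop 0.007 [ 640.8 -180.9] [90.3 90.1] 71.4
pad_seat 0.66 [467.1, 69.4, 44.9, 40.1] ztop 0.037 [511.2  -9. ] [27.8  9.1] 28.8
```

View pics/w3.png

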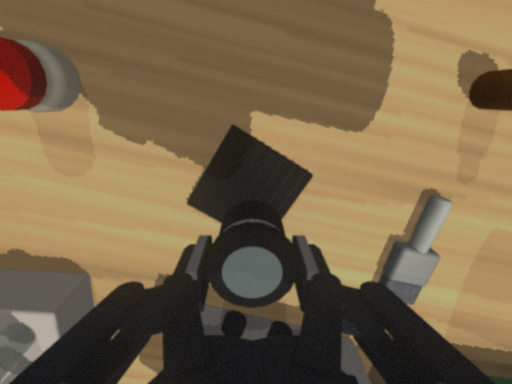

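The eyepiece hangs upright at (250,270), just short of the pad centre by about 3 mm. Lowering gently.

Call:
{"method": "move_arm", "body": {"steps": [{"linear": [-0.3,-0.1,2.5],"roll": 0,"fingers": 3.5},{"linear": [-0.3,-0.1,5],"roll": 0,"fingers": 3.5},{"linear": [-0.3,-0.1,7],"roll": 0,"fingers": 3.5},{"linear": [-0.3,-0.1,8],"roll": 0,"fingers": 3.5},{"linear": [-0.3,-0.1,8.3],"roll": 0,"fingers": 3.5}]}}

```text
time_s: 5.95
tool_pos: [0.6413, -0.1797, 0.0304]
tool_rot: [0.356, -3.12, -0.001]
force: [-0.0, -0.1, -1.7]
finger_gap: 0.535
finger_force: 31.1
```

Call:
{"method": "move_arm", "body": {"steps": [{"linear": [0,0,0.1],"roll": 0,"fingers": 3.5},{"linear": [0,0,0.2],"roll": 0,"fingers": 3.5},{"linear": [0,0,0.2],"roll": 0,"fingers": 3.5},{"linear": [0,0,0.2],"roll": 0,"fingers": 3.5}]}}

```text
time_s: 6.35
tool_pos: [0.6426, -0.1796, 0.0301]
tool_rot: [-0.357, 3.12, -0.0]
force: [0.7, -0.5, -1.2]
finger_gap: 0.538
finger_force: 31.1
```

Call:
{"method": "move_arm", "body": {"steps": [{"linear": [0,0,0.1],"roll": 0,"fingers": 3.5},{"linear": [0,0,0.1],"roll": 0,"fingers": 3.5},{"linear": [0,0,0.15],"roll": 0,"fingers": 3.5},{"linear": [0,0,0.15],"roll": 0,"fingers": 3.5}]}}

```text
time_s: 6.75
tool_pos: [0.6421, -0.1796, 0.0277]
tool_rot: [0.357, -3.121, -0.0]
force: [1.2, 0.3, -1.4]
finger_gap: 0.538
finger_force: 31.1
```

```bash
python3 b.py .64 -.1796 .0272;python3 b.py .64 -.1796 .0272
```

```text
t 6.75 pos [ 0.6421 -0.1796  0.0277] yaxis deg 103.1 F [ 1.2  0.3 -1.4] gap 0.538 delta cm [0.2  0.04 0.05]
t 6.75 pos [ 0.6421 -0.1796  0.0277] yaxis deg 103.1 F [ 1.2  0.3 -1.4] gap 0.538 delta cm [0.2  0.04 0.05]
```

Call:
{"method": "move_arm", "body": {"steps": [{"linear": [0,0,0.05],"roll": 0,"fingers": 3.5},{"linear": [0,0,0.1],"roll": 0,"fingers": 3.5},{"linear": [0,0,0.1],"roll": 0,"fingers": 3.5}]}}

```text
time_s: 7.05
tool_pos: [0.6423, -0.1796, 0.0274]
tool_rot: [-0.357, 3.121, -0.0]
force: [-1.5, 1.1, 1.9]
finger_gap: 0.537
finger_force: 31.4
```

Call:
{"method": "move_arm", "body": {"steps": [{"linear": [0,0,0.05],"roll": 0,"fingers": 3.5},{"linear": [0,0,0.1],"roll": 0,"fingers": 3.5},{"linear": [0,0,0.1],"roll": 0,"fingers": 3.5}]}}

```text
time_s: 7.35
tool_pos: [0.6424, -0.1796, 0.0273]
tool_rot: [-0.358, 3.12, -0.001]
force: [-4.4, 2.1, 6.4]
finger_gap: 0.543
finger_force: 31.8
```

Contact felt at z = 0.0274. Releasing and going for the cube.

Call:
{"method": "move_arm", "body": {"steps": [{"linear": [0,0,-0.05],"roll": 0,"fingers": 4.8},{"linear": [0,0,-0.1],"roll": 0,"fingers": 5.5},{"linear": [0,0,-0.1],"roll": 0,"fingers": 7},{"linear": [0,0,-0.1],"roll": 0,"fingers": 8.5},{"linear": [0,0,-0.5],"roll": 0,"fingers": 8.5}]}}

```text
time_s: 7.85
tool_pos: [0.6417, -0.1795, 0.03]
tool_rot: [0.357, -3.12, -0.001]
force: [-0.0, 0.5, -0.0]
finger_gap: 0.998
finger_force: 0.0
```

Call:
{"method": "move_arm", "body": {"steps": [{"linear": [0,0,-2],"roll": 0,"fingers": 8.5},{"linear": [0,0,-5],"roll": 0,"fingers": 8.5},{"linear": [0,0,-9],"roll": 0,"fingers": 8.5},{"linear": [0,2,-12],"roll": 0,"fingers": 8.5},{"linear": [1,6,-13],"roll": 0,"fingers": 8.5}]}}

```text
time_s: 8.35
tool_pos: [0.6205, -0.1247, 0.1651]
tool_rot: [-0.352, 3.116, -0.003]
force: [0.5, 2.6, 0.5]
finger_gap: 0.994
finger_force: 0.0
```

Call:
{"method": "move_arm", "body": {"steps": [{"linear": [1.5,4.5,0],"roll": 0,"fingers": 8.5},{"linear": [3,9,0],"roll": 0,"fingers": 8.5},{"linear": [4.5,13.5,0],"roll": 0,"fingers": 8.5},{"linear": [6,18,0],"roll": 0,"fingers": 8.5},{"linear": [7.5,22.5,0],"roll": 0,"fingers": 8.5}]}}

```text
time_s: 8.85
tool_pos: [0.4939, 0.0801, 0.1613]
tool_rot: [-0.356, 3.12, 0.001]
force: [0.3, 1.1, -0.5]
finger_gap: 0.997
finger_force: 0.0
```

Call:
{"method": "move_arm", "body": {"steps": [{"linear": [1.5,3.5,0],"roll": -0.14,"fingers": 8.5},{"linear": [3,7,0],"roll": -0.28,"fingers": 8.5},{"linear": [4.5,10.5,0],"roll": -0.42,"fingers": 8.5},{"linear": [6,14.5,0],"roll": -0.56,"fingers": 8.5},{"linear": [6,14.5,0],"roll": -0.7,"fingers": 8.5}]}}

```text
time_s: 9.35
tool_pos: [0.4018, 0.2098, 0.1614]
tool_rot: [-1.421, 2.8, 0.002]
force: [0.8, -0.5, -1.1]
finger_gap: 0.994
finger_force: 0.0
```

Call:
{"method": "move_arm", "body": {"steps": [{"linear": [0,0,0],"roll": -0.03,"fingers": 8.5},{"linear": [0,0,0],"roll": -0.03,"fingers": 8.5}]}}

```text
time_s: 9.55
tool_pos: [0.4036, 0.207, 0.1613]
tool_rot: [-1.449, 2.787, 0.001]
force: [0.6, -0.6, 0.1]
finger_gap: 0.998
finger_force: 0.0
```

```bash
python3 b.py .4045 .207 .030 cube_center,block_seat w4.png
cat > t.py <<'E'
from h import *
import sys
for n in sys.argv[2:]:
    c=cam(n,None);W=world(c);z=c['range_z']
    for t in sys.argv[1].split(','):
        for r in regions_of(t,n)[:2]:
            P=W[r['region']&(z>0)]
            top=np.percentile(P[:,2],95);Q=P[abs(P[:,2]-top)<.004]
            (cx,cy),wh,a=cv2.minAreaRect((Q[:,:2]*1000).astype(np.float32))
            print(n,t,round(r['conf'],2),'ztop %.3f'%top,np.round([cx,cy],1),np.round(wh,1),round(a,1))
E
python3 t.py eyepiece_center top side
```

```text
t 9.55 pos [0.4036 0.207  0.1613] yaxis deg 144.9 F [ 0.6 -0.6  0.1] gap 0.998 delta cm [-0.04 -0.07 13.13]
cube_center 0.79 [227.6, 159.4, 46.3, 56.1] ztop 0.069 [404.2 206.3] [42.5 42. ] 56.0
block_seat 0.86 [192.0, 116.7, 117.4, 113.2] ztop 0.023 [404.  205.6] [99.  99.3] 77.4
block_seat 0.5 [226.0, 158.2, 47.5, 58.8] ztop 0.069 [404.2 206.3] [42.5 42. ] 56.0
top eyepiece_center 0.9 ztop 0.057 [ 640.1 -179.2] [42.8 42. ] 66.6
side eyepiece_center 0.95 ztop 0.056 [ 641.4 -173.3] [39.  42.5] 89.0
```

View pics/w4.png

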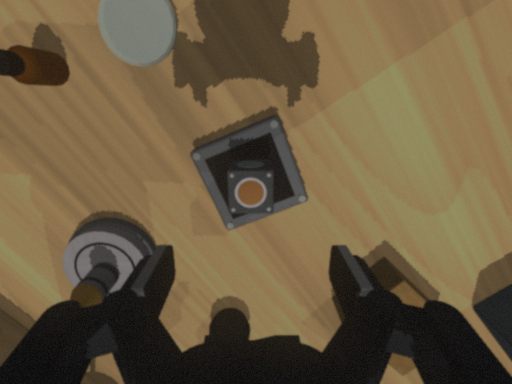

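Cube sits square between the fingers at (250,190); eyepiece confirmed on the pad. Descending and gripping.

Call:
{"method": "move_arm", "body": {"steps": [{"linear": [0,0,4],"roll": 0,"fingers": 8.5},{"linear": [0,0,8],"roll": 0,"fingers": 8.5},{"linear": [0,0,11],"roll": 0,"fingers": 8.5},{"linear": [0,0,13.1],"roll": 0,"fingers": 8.5},{"linear": [0,0,13.1],"roll": 0,"fingers": 7}]}}

```text
time_s: 10.4
tool_pos: [0.4022, 0.2048, 0.0266]
tool_rot: [1.444, -2.784, 0.002]
force: [-0.3, -0.6, 0.1]
finger_gap: 0.855
finger_force: 0.0
```

Call:
{"method": "move_arm", "body": {"steps": [{"linear": [0,0,0],"roll": 0,"fingers": 6},{"linear": [0,0,0],"roll": 0,"fingers": 5},{"linear": [0,0,0],"roll": 0,"fingers": 4.4},{"linear": [0,0,0],"roll": 0,"fingers": 3.2},{"linear": [0,0,0],"roll": 0,"fingers": 3.2}], "force": 30}}

```text
time_s: 10.9
tool_pos: [0.4046, 0.2072, 0.0314]
tool_rot: [-1.447, 2.786, 0.001]
force: [-1.0, -0.4, 5.8]
finger_gap: 0.48
finger_force: 31.7
```

Call:
{"method": "move_arm", "body": {"steps": [{"linear": [0,0,0],"roll": 0,"fingers": 3.2},{"linear": [0,0,0],"roll": 0,"fingers": 3.2},{"linear": [0,0,0],"roll": 0,"fingers": 3.2}]}}

```text
time_s: 11.2
tool_pos: [0.4046, 0.2072, 0.0314]
tool_rot: [-1.447, 2.786, 0.001]
force: [-0.9, -0.7, 6.2]
finger_gap: 0.486
finger_force: 31.7
```

```bash
python3 b.py .4123 -.2175 .15
```

```text
t 11.2 pos [0.4046 0.2072 0.0314] yaxis deg 144.9 F [-0.9 -0.7  6.2] gap 0.486 delta cm [ 34.27 -25.07 -11.93]
```

Call:
{"method": "move_arm", "body": {"steps": [{"linear": [0,0,-0.5],"roll": 0,"fingers": 3.2},{"linear": [0,0,-2],"roll": 0,"fingers": 3.2},{"linear": [0,0,-5],"roll": 0,"fingers": 3.2},{"linear": [0,0,-9],"roll": 0,"fingers": 3.2},{"linear": [1.2,-0.9,-11.5],"roll": 0,"fingers": 3.2}]}}

```text
time_s: 11.7
tool_pos: [0.4045, 0.1923, 0.1474]
tool_rot: [-1.449, 2.786, 0.001]
force: [0.0, -0.3, -1.4]
finger_gap: 0.484
finger_force: 31.0
```

Call:
{"method": "move_arm", "body": {"steps": [{"linear": [2.4,-1.8,0],"roll": 0,"fingers": 3.2},{"linear": [5.2,-3.8,0],"roll": 0,"fingers": 3.2},{"linear": [8.4,-6.1,0],"roll": 0,"fingers": 3.2},{"linear": [11.6,-8.4,0],"roll": 0,"fingers": 3.2},{"linear": [14.8,-10.7,0],"roll": 0,"fingers": 3.2}]}}

```text
time_s: 12.2
tool_pos: [0.406, 0.0076, 0.1447]
tool_rot: [1.449, -2.788, -0.001]
force: [0.8, 0.1, -1.3]
finger_gap: 0.486
finger_force: 31.0
```

Call:
{"method": "move_arm", "body": {"steps": [{"linear": [3.2,-2.4,0],"roll": 0.14,"fingers": 3.2},{"linear": [6.4,-4.7,0],"roll": 0.28,"fingers": 3.2},{"linear": [9.6,-7,0],"roll": 0.42,"fingers": 3.2},{"linear": [12.6,-9.2,0],"roll": 0.56,"fingers": 3.2},{"linear": [15,-11,0],"roll": 0.7,"fingers": 3.2}]}}

```text
time_s: 12.7
tool_pos: [0.4096, -0.1788, 0.1446]
tool_rot: [0.393, -3.116, -0.001]
force: [-0.1, 0.9, -1.1]
finger_gap: 0.488
finger_force: 31.0
```

```bash
python3 b.py .4123 -.2175 .0144
```

```text
t 12.7 pos [ 0.4096 -0.1788  0.1446] yaxis deg 104.4 F [-0.1  0.9 -1.1] gap 0.488 delta cm [ 0.69 -3.82 13.02]
```

Call:
{"method": "move_arm", "body": {"steps": [{"linear": [0.3,-2,0],"roll": 0,"fingers": 3.2},{"linear": [0.5,-3.2,0],"roll": 0,"fingers": 3.2},{"linear": [0.7,-3.9,0],"roll": 0,"fingers": 3.2},{"linear": [0.7,-3.9,2],"roll": 0,"fingers": 3.2},{"linear": [0.7,-3.9,4],"roll": 0,"fingers": 3.2}]}}

```text
time_s: 13.2
tool_pos: [0.4138, -0.2161, 0.1046]
tool_rot: [-0.405, 3.114, 0.0]
force: [1.1, 0.4, -1.8]
finger_gap: 0.489
finger_force: 31.0
```

Call:
{"method": "move_arm", "body": {"steps": [{"linear": [0,0,0],"roll": 0,"fingers": 3.2},{"linear": [0,0,0],"roll": 0,"fingers": 3.2}]}}

```text
time_s: 13.4
tool_pos: [0.4135, -0.2162, 0.1053]
tool_rot: [0.406, -3.115, 0.0]
force: [-0.9, -0.1, -1.1]
finger_gap: 0.488
finger_force: 30.9
```

```bash
python3 b.py .4123 -.2175 .0144 cube_center,tray_seat w5.png
```

```text
t 13.4 pos [ 0.4135 -0.2162  0.1053] yaxis deg 104.8 F [-0.9 -0.1 -1.1] gap 0.488 delta cm [ 0.15 -0.09  9.09]
cube_center 0.71 [208.5, 208.1, 90.3, 114.1] ztop 0.143 [ 412.2 -216. ] [43.  41.8] 15.6
tray_seat 0.65 [190.5, 119.8, 117.0, 126.7] ztop 0.007 [ 409.1 -219. ] [117.9 100.3] 14.5
```

View pics/w5.png

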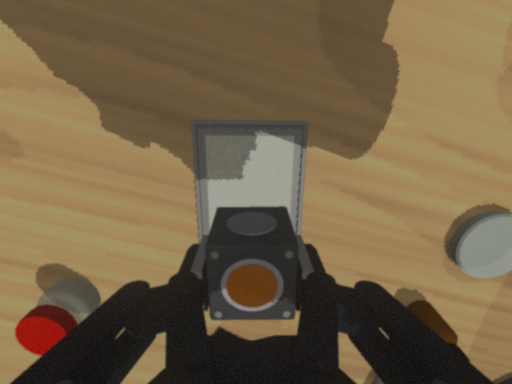

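Cube held square, at (252,270), aligned with the tray behind it. Lowering to just above the floor.

Call:
{"method": "move_arm", "body": {"steps": [{"linear": [0,-0.1,3],"roll": 0,"fingers": 3.2},{"linear": [0,-0.1,6],"roll": 0,"fingers": 3.2},{"linear": [0,-0.1,8],"roll": 0,"fingers": 3.2},{"linear": [0,-0.1,8.7],"roll": 0,"fingers": 3.2},{"linear": [0,-0.1,8.9],"roll": 0,"fingers": 3.2}]}}

```text
time_s: 14.05
tool_pos: [0.4139, -0.2175, 0.016]
tool_rot: [0.404, -3.115, 0.0]
force: [-0.0, -0.0, -0.3]
finger_gap: 0.489
finger_force: 30.9
```

Call:
{"method": "move_arm", "body": {"steps": [{"linear": [0,0,0.05],"roll": 0,"fingers": 3.2},{"linear": [0,0,0.1],"roll": 0,"fingers": 3.2},{"linear": [0,0,0.1],"roll": 0,"fingers": 3.2}]}}

```text
time_s: 14.35
tool_pos: [0.4144, -0.2176, 0.0158]
tool_rot: [-0.404, 3.114, -0.001]
force: [0.0, -0.1, -2.2]
finger_gap: 0.488
finger_force: 31.0
```

Call:
{"method": "move_arm", "body": {"steps": [{"linear": [0,0,0.05],"roll": 0,"fingers": 3.2},{"linear": [0,0,0.1],"roll": 0,"fingers": 3.2},{"linear": [0,0,0.1],"roll": 0,"fingers": 3.2}]}}

```text
time_s: 14.65
tool_pos: [0.414, -0.2175, 0.0145]
tool_rot: [-0.404, 3.115, -0.0]
force: [-1.0, 1.1, 3.9]
finger_gap: 0.487
finger_force: 31.4
```

Call:
{"method": "move_arm", "body": {"steps": [{"linear": [0,0,-0.05],"roll": 0,"fingers": 4.4},{"linear": [0,0,-0.1],"roll": 0,"fingers": 5},{"linear": [0,0,-0.1],"roll": 0,"fingers": 7},{"linear": [0,0,-0.1],"roll": 0,"fingers": 8.5},{"linear": [0,0,-0.5],"roll": 0,"fingers": 8.5}]}}

```text
time_s: 15.15
tool_pos: [0.4133, -0.2174, 0.0183]
tool_rot: [0.404, -3.114, -0.001]
force: [-0.5, -0.2, 0.9]
finger_gap: 0.994
finger_force: 0.0
```

Call:
{"method": "move_arm", "body": {"steps": [{"linear": [0,0,-2],"roll": 0,"fingers": 8.5},{"linear": [0,0,-5],"roll": 0,"fingers": 8.5},{"linear": [0,0,-9],"roll": 0,"fingers": 8.5},{"linear": [-1,1,-12.5],"roll": 0,"fingers": 8.5},{"linear": [-3.5,4,-15],"roll": 0,"fingers": 8.5}]}}

```text
time_s: 15.65
tool_pos: [0.4376, -0.1711, 0.1721]
tool_rot: [-0.398, 3.113, -0.002]
force: [1.1, 0.9, -0.1]
finger_gap: 0.991
finger_force: 0.0
```

Call:
{"method": "move_arm", "body": {"steps": [{"linear": [-3.1,3.8,0],"roll": 0,"fingers": 8.5},{"linear": [-6.2,7.6,0],"roll": 0,"fingers": 8.5},{"linear": [-9.3,11.4,0],"roll": 0,"fingers": 8.5},{"linear": [-12.4,15.2,0],"roll": 0,"fingers": 8.5},{"linear": [-15.5,19,0],"roll": 0,"fingers": 8.5}]}}

```text
time_s: 16.15
tool_pos: [0.5394, 0.0554, 0.1694]
tool_rot: [-0.404, 3.115, 0.0]
force: [0.9, -0.4, -0.2]
finger_gap: 0.997
finger_force: 0.0
```

Call:
{"method": "move_arm", "body": {"steps": [{"linear": [-3.1,3.8,0],"roll": 0,"fingers": 8.5},{"linear": [-6.2,7.6,0],"roll": 0,"fingers": 8.5},{"linear": [-9,11,0],"roll": 0,"fingers": 8.5},{"linear": [-10.7,12.6,0],"roll": 0,"fingers": 8.5},{"linear": [-10.7,12.6,0],"roll": 0,"fingers": 8.5}]}}

```text
time_s: 16.65
tool_pos: [0.6106, 0.205, 0.1672]
tool_rot: [0.407, -3.113, 0.001]
force: [-0.5, -0.9, -0.4]
finger_gap: 0.991
finger_force: 0.0
```

```bash
python3 b.py .61 .2028 .032 objective_center,turntable_seat w6.png;python3 t.py cube_center top side
```

```text
t 16.65 pos [0.6106 0.205  0.1672] yaxis deg 104.9 F [-0.5 -0.9 -0.4] gap 0.991 delta cm [ 0.08 -0.19 13.53]
objective_center 0.94 [231.1, 163.7, 34.0, 43.6] ztop 0.090 [609.9 201.7] [16.4 16.9] 82.9
turntable_seat 0.71 [196.9, 120.6, 98.9, 98.9] ztop 0.029 [608.3 197.5] [98.6 98.8] 17.0
top cube_center 0.75 ztop 0.053 [ 412.8 -215.4] [41.2 41.2] 16.5
top cube_center 0.64 ztop 0.091 [610.  202.5] [15. 16.] 76.0
side cube_center 0.84 ztop 0.053 [ 413.1 -215.1] [41.5 42.9] 15.8
```

View pics/w6.png

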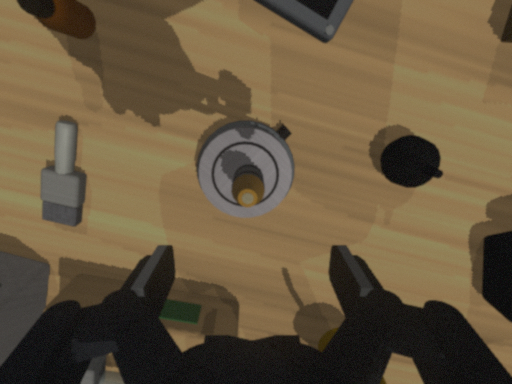

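Objective's top at (247,190), turntable centre at about (607.5,198.5) mm; cube sits well in the tray. Descending on the objective.

Call:
{"method": "move_arm", "body": {"steps": [{"linear": [0,-0.2,4],"roll": 0,"fingers": 8.5},{"linear": [0,-0.2,8],"roll": 0,"fingers": 8.5},{"linear": [0,-0.2,11],"roll": 0,"fingers": 8.5},{"linear": [0,-0.2,13.0],"roll": 0,"fingers": 8.5},{"linear": [0,-0.2,13.5],"roll": 0,"fingers": 7}]}}

```text
time_s: 17.5
tool_pos: [0.6091, 0.1992, 0.031]
tool_rot: [0.402, -3.112, 0.002]
force: [0.5, 0.4, -0.3]
finger_gap: 0.851
finger_force: 0.0
```

Call:
{"method": "move_arm", "body": {"steps": [{"linear": [0,0,0],"roll": 0,"fingers": 6},{"linear": [0,0,0],"roll": 0,"fingers": 5},{"linear": [0,0,0],"roll": 0,"fingers": 4},{"linear": [0,0,0],"roll": 0,"fingers": 3.4},{"linear": [0,0,0],"roll": 0,"fingers": 2.2}], "force": 30}}

```text
time_s: 18.0
tool_pos: [0.6113, 0.201, 0.0352]
tool_rot: [-0.404, 3.114, 0.001]
force: [-0.0, 1.4, 3.5]
finger_gap: 0.355
finger_force: 29.9
```

Call:
{"method": "move_arm", "body": {"steps": [{"linear": [0,0,0],"roll": 0,"fingers": 2.2},{"linear": [0,0,0],"roll": 0,"fingers": 2.2},{"linear": [0,0,0],"roll": 0,"fingers": 2.2},{"linear": [0,0,0],"roll": 0,"fingers": 2.2}]}}

```text
time_s: 18.4
tool_pos: [0.6113, 0.2009, 0.0351]
tool_rot: [-0.404, 3.114, 0.001]
force: [-1.4, 1.0, 5.2]
finger_gap: 0.354
finger_force: 30.1
```

```bash
python3 b.py .4042 .2062 .15
```

```text
t 18.4 pos [0.6113 0.2009 0.0351] yaxis deg 104.8 F [-1.4  1.   5.2] gap 0.354 delta cm [ 19.86   5.8  -11.52]
```

Call:
{"method": "move_arm", "body": {"steps": [{"linear": [0,0,-0.5],"roll": 0,"fingers": 2.2},{"linear": [0,0,-2],"roll": 0,"fingers": 2.2},{"linear": [0,0,-5],"roll": 0,"fingers": 2.2},{"linear": [0,0,-8],"roll": 0,"fingers": 2.2},{"linear": [0,0,-9],"roll": 0,"fingers": 2.2}]}}

```text
time_s: 18.9
tool_pos: [0.6121, 0.2009, 0.1285]
tool_rot: [-0.403, 3.11, 0.002]
force: [-0.0, 0.5, -0.8]
finger_gap: 0.354
finger_force: 29.9
```

Call:
{"method": "move_arm", "body": {"steps": [{"linear": [1.5,0.4,0],"roll": 0,"fingers": 2.2},{"linear": [4.2,1.2,0],"roll": 0,"fingers": 2.2},{"linear": [7.7,2.2,0],"roll": 0,"fingers": 2.2},{"linear": [11.2,3.2,0],"roll": 0,"fingers": 2.2},{"linear": [14.4,4.2,0],"roll": 0,"fingers": 2.2}]}}

```text
time_s: 19.4
tool_pos: [0.4589, 0.2039, 0.1229]
tool_rot: [0.403, -3.114, 0.0]
force: [-0.6, 0.6, -1.7]
finger_gap: 0.356
finger_force: 29.9
```

Call:
{"method": "move_arm", "body": {"steps": [{"linear": [3,0.9,0],"roll": 0,"fingers": 2.2},{"linear": [4.6,1.4,0],"roll": 0,"fingers": 2.2},{"linear": [5.4,1.6,0],"roll": 0,"fingers": 2.2},{"linear": [5.4,1.6,1],"roll": 0,"fingers": 2.2},{"linear": [5.4,1.6,1],"roll": 0,"fingers": 2.2}]}}

```text
time_s: 19.9
tool_pos: [0.4039, 0.2057, 0.1119]
tool_rot: [0.403, -3.113, 0.002]
force: [0.5, 0.1, -2.8]
finger_gap: 0.356
finger_force: 29.9
```

```bash
python3 b.py .4042 .2062 .0291 objective_center,block_seat w7.png
```

```text
t 19.9 pos [0.4039 0.2057 0.1119] yaxis deg 104.8 F [ 0.5  0.1 -2.8] gap 0.356 delta cm [-0.06  0.05  8.28]
objective_center 0.82 [221.4, 215.2, 62.0, 113.9] ztop 0.167 [402.8 206.1] [18.3 17.8] 13.1
block_seat 0.86 [182.9, 117.3, 142.4, 119.9] ztop 0.023 [403.8 205.9] [99.3 99.3] 77.5
```

View pics/w7.png

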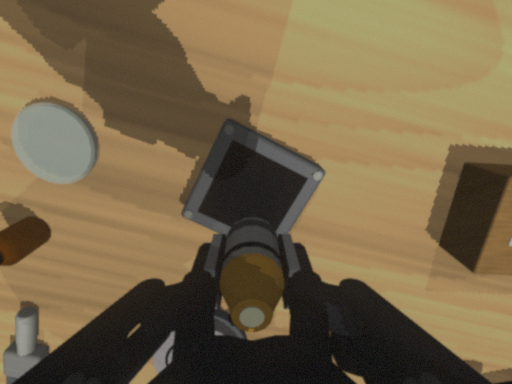

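Objective held upright at (250,275) over the empty block. Lowering.

Call:
{"method": "move_arm", "body": {"steps": [{"linear": [-0.1,0,3],"roll": 0,"fingers": 2.2},{"linear": [-0.1,0,5.5],"roll": 0,"fingers": 2.2},{"linear": [-0.1,0,7.2],"roll": 0,"fingers": 2.2},{"linear": [-0.1,0,7.9],"roll": 0,"fingers": 2.2},{"linear": [-0.1,0,8.0],"roll": 0,"fingers": 2.2}]}}

```text
time_s: 20.55
tool_pos: [0.4054, 0.2059, 0.0332]
tool_rot: [0.403, -3.114, 0.002]
force: [-0.0, -0.3, -1.3]
finger_gap: 0.356
finger_force: 30.0
```

Call:
{"method": "move_arm", "body": {"steps": [{"linear": [0,0,0.1],"roll": 0,"fingers": 2.2},{"linear": [0,0,0.15],"roll": 0,"fingers": 2.2},{"linear": [0,0,0.15],"roll": 0,"fingers": 2.2}]}}

```text
time_s: 20.85
tool_pos: [0.4058, 0.2068, 0.0332]
tool_rot: [-0.404, 3.114, 0.002]
force: [-0.1, 0.2, -1.9]
finger_gap: 0.352
finger_force: 30.0
```

Call:
{"method": "move_arm", "body": {"steps": [{"linear": [0,0,0.05],"roll": 0,"fingers": 2.2},{"linear": [0,0,0.1],"roll": 0,"fingers": 2.2},{"linear": [0,0,0.1],"roll": 0,"fingers": 2.2}]}}

```text
time_s: 21.15
tool_pos: [0.4053, 0.2064, 0.0313]
tool_rot: [0.404, -3.115, -0.0]
force: [0.4, 0.2, -2.2]
finger_gap: 0.351
finger_force: 30.0
```

Call:
{"method": "move_arm", "body": {"steps": [{"linear": [0,0,0.05],"roll": 0,"fingers": 2.2},{"linear": [0,0,0.1],"roll": 0,"fingers": 2.2},{"linear": [0,0,0.1],"roll": 0,"fingers": 2.2}]}}

```text
time_s: 21.45
tool_pos: [0.4053, 0.2063, 0.0302]
tool_rot: [0.404, -3.115, 0.0]
force: [-0.3, -0.3, -1.5]
finger_gap: 0.354
finger_force: 30.0
```

Call:
{"method": "move_arm", "body": {"steps": [{"linear": [0,0,0.05],"roll": 0,"fingers": 2.2},{"linear": [0,0,0.1],"roll": 0,"fingers": 2.2},{"linear": [0,0,0.1],"roll": 0,"fingers": 2.2}]}}

```text
time_s: 21.75
tool_pos: [0.4053, 0.2064, 0.0292]
tool_rot: [0.404, -3.115, 0.0]
force: [0.4, -1.1, -2.1]
finger_gap: 0.354
finger_force: 30.0
```

Call:
{"method": "move_arm", "body": {"steps": [{"linear": [0,0,0.05],"roll": 0,"fingers": 2.2},{"linear": [0,0,0.05],"roll": 0,"fingers": 2.2},{"linear": [0,0,0.05],"roll": 0,"fingers": 2.2}]}}

```text
time_s: 22.05
tool_pos: [0.4055, 0.2064, 0.0291]
tool_rot: [-0.404, 3.115, 0.0]
force: [-1.8, -0.8, 1.0]
finger_gap: 0.356
finger_force: 30.2
```

Call:
{"method": "move_arm", "body": {"steps": [{"linear": [0,0,0.05],"roll": 0,"fingers": 2.2},{"linear": [0,0,0.05],"roll": 0,"fingers": 2.2},{"linear": [0,0,0.05],"roll": 0,"fingers": 2.2}]}}

```text
time_s: 22.35
tool_pos: [0.4055, 0.2064, 0.0291]
tool_rot: [-0.404, 3.115, 0.0]
force: [-4.7, -1.5, 5.2]
finger_gap: 0.356
finger_force: 30.6
```

Call:
{"method": "move_arm", "body": {"steps": [{"linear": [0,0,-0.05],"roll": 0,"fingers": 3.3},{"linear": [0,0,-0.1],"roll": 0,"fingers": 4},{"linear": [0,0,-0.1],"roll": 0,"fingers": 6},{"linear": [0,0,-0.1],"roll": 0,"fingers": 8.5},{"linear": [0,0,-0.1],"roll": 0,"fingers": 8.5}]}}

```text
time_s: 22.85
tool_pos: [0.4054, 0.2064, 0.0292]
tool_rot: [0.404, -3.115, -0.0]
force: [-0.2, 0.1, -0.1]
finger_gap: 0.95
finger_force: 0.0
```

Call:
{"method": "move_arm", "body": {"steps": [{"linear": [0,0,-1.5],"roll": 0,"fingers": 8.5},{"linear": [0,0,-5],"roll": 0,"fingers": 8.5},{"linear": [0,0,-9],"roll": 0,"fingers": 8.5},{"linear": [0,0,-12],"roll": 0,"fingers": 8.5},{"linear": [0,-3.3,-13],"roll": 0,"fingers": 8.5}]}}

```text
time_s: 23.35
tool_pos: [0.4147, 0.1765, 0.1631]
tool_rot: [-0.408, 3.11, 0.005]
force: [1.0, -0.4, 0.4]
finger_gap: 0.994
finger_force: 0.0
```

Call:
{"method": "move_arm", "body": {"steps": [{"linear": [-1.5,-4.5,0],"roll": 0,"fingers": 8.5},{"linear": [-3,-9,0],"roll": 0,"fingers": 8.5},{"linear": [-4.5,-13.5,0],"roll": 0,"fingers": 8.5},{"linear": [-6,-18,0],"roll": 0,"fingers": 8.5},{"linear": [-7.5,-22.5,0],"roll": 0,"fingers": 8.5}]}}

```text
time_s: 23.85
tool_pos: [0.5445, -0.0258, 0.1593]
tool_rot: [-0.404, 3.115, 0.0]
force: [0.3, 0.6, 0.8]
finger_gap: 1.0
finger_force: 0.0
```

Call:
{"method": "move_arm", "body": {"steps": [{"linear": [-1.5,-4.5,0],"roll": 0,"fingers": 8.5},{"linear": [-3,-9,0],"roll": 0,"fingers": 8.5},{"linear": [-4.5,-13.5,0],"roll": 0,"fingers": 8.5},{"linear": [-5.4,-17.5,0],"roll": 0,"fingers": 8.5},{"linear": [-5.4,-17.5,0],"roll": 0,"fingers": 8.5}]}}

```text
time_s: 24.35
tool_pos: [0.641, -0.1836, 0.1565]
tool_rot: [0.396, -3.113, 0.0]
force: [-0.2, 2.0, -1.0]
finger_gap: 0.993
finger_force: 0.0
```

```bash
python3 b.py .6405 -.1795 .025 eyepiece_center,pad_seat w8.png;python3 t.py objective_center top side
```

```text
t 24.35 pos [ 0.641  -0.1836  0.1565] yaxis deg 104.5 F [-0.2  2.  -1. ] gap 0.993 delta cm [-0.1   0.4  13.15]
eyepiece_center 0.61 [231.3, 159.6, 45.4, 55.1] ztop 0.055 [ 640.9 -179.7] [45.1 45. ] 79.9
pad_seat 0.62 [200.0, 122.0, 109.2, 105.1] ztop 0.007 [ 640.7 -181. ] [90.  89.7] 71.3
top objective_center 0.64 ztop 0.084 [403.9 207.1] [16.7 14. ] 88.6
side objective_center 0.98 ztop 0.085 [405.  208.7] [17.7 16.6] 63.7
```

View pics/w8.png

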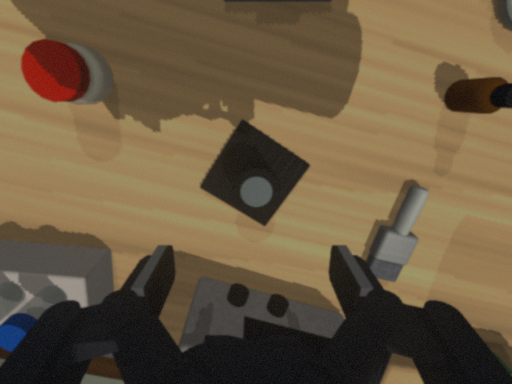

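Eyepiece stands on the pad at (257,190); objective verified upright on the block. Descending partway and checking.

Call:
{"method": "move_arm", "body": {"steps": [{"linear": [0,0,3],"roll": 0,"fingers": 8.5},{"linear": [0,0,6],"roll": 0,"fingers": 8.5},{"linear": [0,0,6],"roll": 0,"fingers": 8.5}]}}

```text
time_s: 25.0
tool_pos: [0.6379, -0.1779, 0.0945]
tool_rot: [0.404, -3.108, -0.005]
force: [-0.2, 0.3, -0.7]
finger_gap: 0.997
finger_force: 0.0
```

```bash
python3 b.py .6407 -.1795 .025
```

```text
t 25.0 pos [ 0.6379 -0.1779  0.0945] yaxis deg 104.8 F [-0.2  0.3 -0.7] gap 0.997 delta cm [-0.27 -0.25  6.94]
```

Call:
{"method": "move_arm", "body": {"steps": [{"linear": [-0.1,-0.1,3],"roll": 0,"fingers": 8.5},{"linear": [-0.1,-0.1,5.5],"roll": 0,"fingers": 8.5},{"linear": [-0.1,-0.1,6.9],"roll": 0,"fingers": 8.5},{"linear": [-0.1,-0.1,7.0],"roll": 0,"fingers": 8},{"linear": [-0.1,-0.1,7.0],"roll": 0,"fingers": 6.5}]}}

```text
time_s: 25.5
tool_pos: [0.6425, -0.1802, 0.031]
tool_rot: [-0.405, 3.114, -0.002]
force: [0.4, 0.4, 0.8]
finger_gap: 0.789
finger_force: 0.0
```

Call:
{"method": "move_arm", "body": {"steps": [{"linear": [0,0,0],"roll": 0,"fingers": 5.5},{"linear": [0,0,0],"roll": 0,"fingers": 4.8},{"linear": [0,0,0],"roll": 0,"fingers": 3.5},{"linear": [0,0,0],"roll": 0,"fingers": 3.5},{"linear": [0,0,0],"roll": 0,"fingers": 3.5}], "force": 30}}

```text
time_s: 26.0
tool_pos: [0.6427, -0.1802, 0.0312]
tool_rot: [-0.404, 3.113, -0.001]
force: [-0.6, 0.9, 7.1]
finger_gap: 0.538
finger_force: 31.1
```

Call:
{"method": "move_arm", "body": {"steps": [{"linear": [0,0,0],"roll": 0,"fingers": 3.5},{"linear": [0,0,0],"roll": 0,"fingers": 3.5},{"linear": [0,0,0],"roll": 0,"fingers": 3.5}]}}

```text
time_s: 26.3
tool_pos: [0.6426, -0.1802, 0.0312]
tool_rot: [-0.404, 3.113, -0.001]
force: [-0.5, 1.4, 5.7]
finger_gap: 0.54
finger_force: 31.1
```

```bash
python3 b.py .6078 .1985 .15
```

```text
t 26.3 pos [ 0.6426 -0.1802  0.0312] yaxis deg 104.8 F [-0.5  1.4  5.7] gap 0.54 delta cm [ -6.32  37.49 -11.91]
```

Call:
{"method": "move_arm", "body": {"steps": [{"linear": [0,0,-0.5],"roll": 0,"fingers": 3.5},{"linear": [0,0,-2],"roll": 0,"fingers": 3.5},{"linear": [0,0,-5],"roll": 0,"fingers": 3.5},{"linear": [0,0,-8.5],"roll": 0,"fingers": 3.5},{"linear": [-0.2,1.2,-11],"roll": 0,"fingers": 3.5}]}}

```text
time_s: 26.8
tool_pos: [0.6409, -0.1693, 0.1427]
tool_rot: [-0.401, 3.114, -0.002]
force: [-0.0, 1.0, -0.7]
finger_gap: 0.535
finger_force: 31.0
```

Call:
{"method": "move_arm", "body": {"steps": [{"linear": [-0.5,3,0],"roll": 0,"fingers": 3.5},{"linear": [-1.1,6.5,0],"roll": 0,"fingers": 3.5},{"linear": [-1.8,10.5,0],"roll": 0,"fingers": 3.5},{"linear": [-2.4,14.5,0],"roll": 0,"fingers": 3.5},{"linear": [-3.1,18.5,0],"roll": 0,"fingers": 3.5}]}}

```text
time_s: 27.3
tool_pos: [0.623, 0.0201, 0.1402]
tool_rot: [-0.403, 3.115, 0.0]
force: [0.8, 0.6, -1.7]
finger_gap: 0.538
finger_force: 31.1
```

Call:
{"method": "move_arm", "body": {"steps": [{"linear": [-0.7,4,0],"roll": 0,"fingers": 3.5},{"linear": [-1.4,8,0],"roll": 0,"fingers": 3.5},{"linear": [-2,12,0],"roll": 0,"fingers": 3.5},{"linear": [-2.6,15.4,0],"roll": 0,"fingers": 3.5},{"linear": [-3,17.3,0],"roll": 0,"fingers": 3.5}]}}

```text
time_s: 27.8
tool_pos: [0.6078, 0.1961, 0.14]
tool_rot: [-0.407, 3.115, 0.001]
force: [0.3, 0.3, -1.3]
finger_gap: 0.532
finger_force: 31.1
```

Call:
{"method": "move_arm", "body": {"steps": [{"linear": [0,0.5,0],"roll": 0,"fingers": 3.5},{"linear": [0,0.5,0],"roll": 0,"fingers": 3.5},{"linear": [0,0.5,0],"roll": 0,"fingers": 3.5}]}}

```text
time_s: 28.1
tool_pos: [0.6073, 0.1975, 0.1396]
tool_rot: [0.402, -3.116, 0.0]
force: [0.1, -0.3, -1.1]
finger_gap: 0.538
finger_force: 31.1
```

```bash
python3 b.py .6078 .1985 .0532 eyepiece_center,turntable_seat w9.png
```

```text
t 28.1 pos [0.6073 0.1975 0.1396] yaxis deg 104.7 F [ 0.1 -0.3 -1.1] gap 0.538 delta cm [-0.08  0.09  8.64]
eyepiece_center 0.63 [211.0, 197.7, 83.4, 106.0] ztop 0.163 [605.8 197.5] [45.8 46.1] 62.3
turntable_seat 0.56 [200.4, 125.2, 104.9, 97.8] ztop 0.029 [601.1 195.5] [84.4 98.9] 16.6
```

View pics/w9.png

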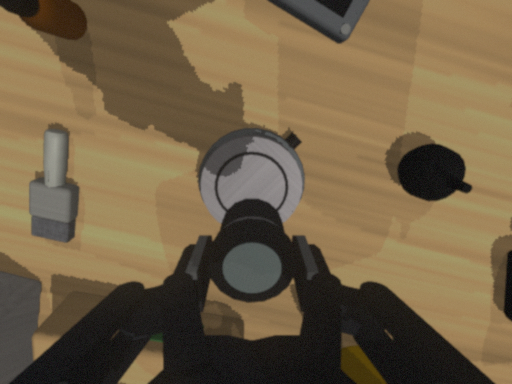

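Eyepiece upright at (250,265), its axis about 2 mm short of the turntable centre. Lowering with a small correction.

Call:
{"method": "move_arm", "body": {"steps": [{"linear": [-0.2,0.1,3],"roll": 0,"fingers": 3.5},{"linear": [-0.2,0.1,6],"roll": 0,"fingers": 3.5},{"linear": [-0.2,0.1,7.7],"roll": 0,"fingers": 3.5},{"linear": [-0.2,0.1,8.3],"roll": 0,"fingers": 3.5},{"linear": [-0.2,0.1,8.3],"roll": 0,"fingers": 3.5}]}}

```text
time_s: 28.75
tool_pos: [0.6086, 0.1992, 0.0558]
tool_rot: [0.403, -3.115, 0.001]
force: [-0.0, 0.5, -0.5]
finger_gap: 0.536
finger_force: 31.1
```

Call:
{"method": "move_arm", "body": {"steps": [{"linear": [0,0,0.1],"roll": 0,"fingers": 3.5},{"linear": [0,0,0.1],"roll": 0,"fingers": 3.5},{"linear": [0,0,0.1],"roll": 0,"fingers": 3.5}]}}

```text
time_s: 29.05
tool_pos: [0.6092, 0.2003, 0.0565]
tool_rot: [-0.404, 3.114, 0.001]
force: [0.0, -0.1, -1.2]
finger_gap: 0.535
finger_force: 31.1
```

Call:
{"method": "move_arm", "body": {"steps": [{"linear": [0,0,0.05],"roll": 0,"fingers": 3.5},{"linear": [0,0,0.1],"roll": 0,"fingers": 3.5},{"linear": [0,0,0.1],"roll": 0,"fingers": 3.5}]}}

```text
time_s: 29.35
tool_pos: [0.6087, 0.2001, 0.0543]
tool_rot: [0.404, -3.115, -0.0]
force: [0.3, -0.2, -1.6]
finger_gap: 0.538
finger_force: 31.1
```

Call:
{"method": "move_arm", "body": {"steps": [{"linear": [0,0,0.05],"roll": 0,"fingers": 3.5},{"linear": [0,0,0.1],"roll": 0,"fingers": 3.5},{"linear": [0,0,0.1],"roll": 0,"fingers": 3.5}]}}

```text
time_s: 29.65
tool_pos: [0.6087, 0.2001, 0.0533]
tool_rot: [-0.404, 3.116, 0.0]
force: [-0.3, 0.3, -1.2]
finger_gap: 0.533
finger_force: 31.1
```

Call:
{"method": "move_arm", "body": {"steps": [{"linear": [0,0,0.05],"roll": 0,"fingers": 3.5},{"linear": [0,0,0.05],"roll": 0,"fingers": 3.5},{"linear": [0,0,0.05],"roll": 0,"fingers": 3.5}]}}

```text
time_s: 29.95
tool_pos: [0.6088, 0.2001, 0.0533]
tool_rot: [-0.404, 3.115, 0.0]
force: [-1.1, 0.1, 2.1]
finger_gap: 0.534
finger_force: 31.2
```

Contact. Release, lift and check everything.

Call:
{"method": "move_arm", "body": {"steps": [{"linear": [0,0,0],"roll": 0,"fingers": 4.8},{"linear": [0,0,0],"roll": 0,"fingers": 5.5},{"linear": [0,0,0],"roll": 0,"fingers": 7},{"linear": [0,0,0],"roll": 0,"fingers": 8.5},{"linear": [0,0,0],"roll": 0,"fingers": 8.5}]}}

```text
time_s: 30.45
tool_pos: [0.6087, 0.2, 0.0527]
tool_rot: [0.404, -3.115, -0.0]
force: [0.2, -0.6, -0.3]
finger_gap: 0.994
finger_force: 0.0
```

Call:
{"method": "move_arm", "body": {"steps": [{"linear": [0,0,-1.5],"roll": 0,"fingers": 8.5},{"linear": [0,0,-4],"roll": 0,"fingers": 8.5},{"linear": [0,0,-8],"roll": 0,"fingers": 8.5},{"linear": [0,0,-12],"roll": 0,"fingers": 8.5},{"linear": [0,-2,-14],"roll": 0,"fingers": 8.5}]}}

```text
time_s: 30.95
tool_pos: [0.6148, 0.182, 0.199]
tool_rot: [-0.406, 3.108, 0.003]
force: [0.2, 0.0, -0.5]
finger_gap: 1.0
finger_force: 0.0
```

Call:
{"method": "move_arm", "body": {"steps": [{"linear": [0,-4,0],"roll": 0,"fingers": 8.5},{"linear": [0,-8,0],"roll": 0,"fingers": 8.5},{"linear": [0,-12,0],"roll": 0,"fingers": 8.5},{"linear": [0,-15,0],"roll": 0,"fingers": 8.5},{"linear": [0,-15,0],"roll": 0,"fingers": 8.5}]}}

```text
time_s: 31.45
tool_pos: [0.6526, 0.032, 0.1941]
tool_rot: [-0.397, 3.115, -0.001]
force: [-0.2, 0.0, -0.0]
finger_gap: 0.994
finger_force: 0.0
```

```bash
python3 t.py objective_center,eyepiece_center,cube_center,turntable_seat,tray_seat,block_seat,dish_center,dropper_center top side; python3 -c "
from h import *
cam('side','side9.png');print(sense()['time_s'])"
```

```text
top cube_center 0.85 ztop 0.053 [ 412.6 -215. ] [40.9 40.2] 15.6
top turntable_seat 0.93 ztop 0.030 [607.6 197.8] [97.5 97.2] 67.5
top tray_seat 0.8 ztop 0.008 [ 412.1 -216.8] [124.9 100.4] 14.6
top block_seat 0.68 ztop 0.025 [420.3 159.2] [56.3 28. ] 20.5
top dish_center 0.76 ztop 0.017 [406.5  26.2] [67.5 68.4] 62.0
top dropper_center 0.57 ztop 0.067 [505.8   3.9] [17.  17.3] 88.5
top dropper_center 0.17 ztop 0.030 [607.6 197.8] [97.5 97.2] 67.5
side eyepiece_center 0.63 ztop 0.030 [606.7 203. ] [97.9 90.7] 17.2
side eyepiece_center 0.62 ztop 0.078 [607.6 202.8] [44.  44.7] 67.3
side cube_center 0.64 ztop 0.053 [ 413.2 -215.9] [42.4 43.6] 12.8
side turntable_seat 0.96 ztop 0.030 [606.6 203.2] [98.  90.4] 18.0
side turntable_seat 0.3 ztop 0.078 [607.4 202.3] [45.1 44.6] 67.8
side tray_seat 0.74 ztop 0.009 [ 413.1 -216.6] [126.7 103.9] 14.0
side tray_seat 0.48 ztop 0.017 [407.8  28.5] [68.5 69.8] 31.8
side block_seat 0.69 ztop 0.024 [404.8 207.2] [100.3  98.9] 77.1
side block_seat 0.15 ztop 0.067 [505.7   4.9] [16.4 17.3] 60.3
side dish_center 0.6 ztop 0.017 [407.   28.6] [69.5 70.3] 76.4
side dropper_center 0.84 ztop 0.067 [506.1   5.3] [16.5 21.1] 5.1
32.4
```

View pics/side9.png

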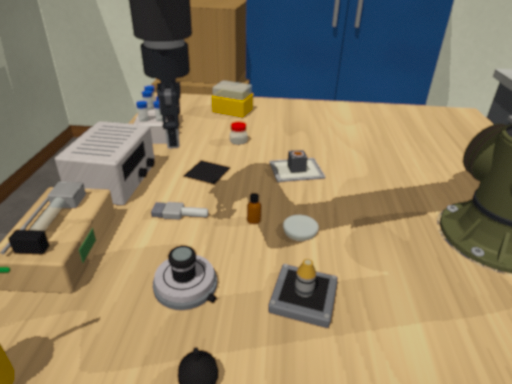

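The picture shows the eyepiece upright on the turntable (183,265), the objective on the block (306,280) and the cube in the tray (297,160). The pad is empty, and the dish and dropper bottle stand where they were.

```bash
python3 -c "
from plant import *
print(finish_job())"
```

```text
the job is handed in; nothing more can be done
None
```

The job is handed in: objective on the storage block, eyepiece on the turntable (after parking on the pad) and filter cube in the tray, all upright and within about 5 mm of centre by the cameras, dish and dropper untouched, about 32 s of robot time.

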